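Press the refills flush in the palette and slide it into the organizer

TASK

Take the pressing block by its grip and sweep it along the palette's row of four proud refill cassettes, from one end to the other, pressing gently and keeping it down on the palette until all four are flush; use the block, not the fingers, on the cassettes. Stand the block upright back on its cork coaster, and once the cassettes are flush slide the palette fully home into the organizer's slot. Leave everything else where it is.

Things in the scene. Friction and masses are not known exactly. Their poses are not given: they have to be found in the camera images.
- organizer: Fixed rose-tinted acrylic organizer, 215 (x) by 222 mm (y). Origin at shelf height, mid-width, below the front edge of its slot's roof; +x points into the slot. Open base plate 4 mm thick at x -115 to 0, side rails 16 mm high, inner faces at y +-103.5. On the roof, x 38 to 100, a row of lipstick cells 64 mm high with lipsticks reaching 100 mm. May be turned about the vertical.
- slot_mouth (a point): Middle of the slot's mouth at floor level, 4 mm above the shelf, straight above the organizer's origin. The slot is 16.5 mm high and 207 mm wide, its back stop 60 mm inside; its roof's top is 24.5 mm above the shelf.
- palette: Loose black palette lying on the organizer's base plate between the rails, just outside the slot: 84 (x) by 204 (y) by 14 mm thick, 0.25 kg. Origin at the centre of its underside, axes as the organizer's. Four cassettes in a row along y, centred at x +8, y -42, -14, +14, +42; flat lands at both ends of the row (|y| 54 to 102).
- palette_front (a point): Middle of the palette's front edge (palette x -42 mm, half thickness). The front lip, with a thin brass line, is plain from x -42 to -11. Fully home, the palette's back edge meets the back stop, its origin is 18 mm inside the slot's mouth and the lip sticks out 24 mm.
- press: Loose pressing block, 0.12 kg: wooden shoe 44 mm wide (y), 44 long (x, its sweeping direction, either way), 14 high; flat sole 20 mm long in x, sloping up 22 degrees at both ends like a ski. Above it on a sprung post an upright white grip, 18 mm thick in x, 30 wide in y, from 21 to 79 mm height. Origin at the centre of the sole. Starts upright on the coaster.
- press_grip (a joint): how far the block's grip is pushed down towards its shoe on the spring, m: 0 is up; it starts to give at 4 N, stiffens by 1 N per mm and bottoms at 0.006 m (10 N).
- coaster: Fixed round cork coaster, 96 mm across, 4 mm thick, origin at the centre of its underside. It may be on the left or the right of the organizer.
- comb: bystander: black comb lying flat, 175 mm by 32 mm by 5 mm, origin at its centre underneath
- ring_cone: bystander: white ceramic ring cone, 70 mm across the foot, 87 mm high, origin under its foot
- pin_cup: bystander: open steel hairpin cup, 64 mm across, 75 mm high, origin under its foot; beside the organizer, on the side without the coaster
- perfume: bystander: amber jar with brass cap, 48 mm across, 100 mm high, origin under its foot
- lipstick_red: bystander: closed lipstick tube with red cap, 22 mm across, 75 mm high, standing in a cell of the organizer, origin under its foot
- lipstick_gold: bystander: the same with a brass cap
- cassette0 (a joint): how far cassette 0 (closed refill, 36 by 24 mm, at palette y = -42 mm) is pressed into the palette, m: 0 stands 4 mm proud of the palette's face, 0.004 is flush. It moves down stiffly under about 3 N and stays where it is left.
- cassette1 (a joint): how far cassette 1 (closed refill, 36 by 24 mm, at palette y = -14 mm) is pressed into the palette, m: 0 stands 4 mm proud of the palette's face, 0.004 is flush. It moves down stiffly under about 3 N and stays where it is left.
- cassette2 (a joint): how far cassette 2 (closed refill, 36 by 24 mm, at palette y = 14 mm) is pressed into the palette, m: 0 stands 4 mm proud of the palette's face, 0.004 is flush. It moves down stiffly under about 3 N and stays where it is left.
- cassette3 (a joint): how far cassette 3 (closed refill, 36 by 24 mm, at palette y = 42 mm) is pressed into the palette, m: 0 stands 4 mm proud of the palette's face, 0.004 is flush. It moves down stiffly under about 3 N and stays where it is left.

How it is judged:
By the outcome, as a careful person would: the job done as asked, in the order asked, and still so for the second after the job is handed in, with the robot touching nothing.
It also fails if it takes over 72 s, if anything falls off the work surface, if the arm or the gripper's body presses on something with over 40 N, if the wrist force passes 120 N, or if a joint passes its speed limit or range.

ROBOT

A 6-joint arm with a two-finger parallel gripper is mounted at the origin on the work surface. World frame = base frame: x ahead of the robot, y to its left, z up, the work surface at z = 0. Lengths are in mm, angles in rad, forces in N, time in s.
With the tool pointing down it reaches from about 325 to 775 mm from the base axis. Payload 5.5 kg.
Tool frame: the origin (TCP) lies on the front face of the gripper's body, between the roots of the fingers; the fingertips stand 73 mm ahead of it and the grasp point (between the pads) lies 54 mm ahead of it; z points along the fingers, y is the line along which they close (so a half turn about z gives the same grasp; the last joint's range is limited). The gripper opens to 85 mm and grips with 20 to 120 N. Pads are 22 mm wide; open, the fingers measure 114 mm over their backs; the gripper's body (76 mm by 85 mm) begins 54 mm behind the grasp point. The pads swing forward as they close: fully open they stand 13 mm farther back than shut.
Start: joints at [-1.318, 0.091, 1.231, -0, 1.82, -0.057], TCP at [182.921, -571.452, 303.875] pointing down, gripper open.
Joint ranges: [-2.87, 2.87], [-0.86, 2.18], [0.17, 2.46], [-1.51, 4.65], [0.06, 2.69], [-2.65, 2.65]. Speed limits (rad/s): [2.57, 2.57, 3.01, 3.14, 3.14, 3.14].

INTERFACE

Orientations are given as a 3x3 rotation matrix whose columns are the frame's x, y, z axes.
In Python, from station import readout, capture, order gives the robot as it stands.
- The arm moves only by the shell command python3 -m jog 'ROWS'. ROWS is JSON, a list that holds one entry, the list of rows, each a list of 5 numbers: the finger opening in cm, from 0 to 8.54, then the shift along the tool's x, y, z in cm, then the turn about the tool's z in degrees. In form: [[[grip, tx, ty, tz, turn], ...]]. A call has exactly 10 rows; each row shifts and turns the commanded pose from where the row before left it, along the tool's axes as they then stand; what a row does not reach is not made up. A row lasts 1/12 s, in which the tool goes at most 41.7 mm and 7.16 degrees, less where a joint would pass 70% of its speed; a pose out of reach is approached as far as the arm can. A call is refused whole if a number of a shift passes 4.17 or a number of a turn 7.16, either way. A call with a gripper value outside its range is refused whole. The fingers move at their own pace and stop on an object; the grip force is fixed at half the most. Time passes only in rows, so rows that do not move let the fingers close, or fill a call up. It gives the time, the measured TCP pose, the force, the opening and the grip force at its end, in the units of the state.
- readout.observe(): the state, without advancing time (a new reading comes with each control period).
- capture(name): name is "scene" or "side" or "wrist"; returns a dict with "img" (400x640x3 uint8, blue, green, red), "depth" (400x640 float32, mm along the optical axis (not along the pixel's ray), 0 where there is no reading), "fx", "fy", "cx", "cy" (pixels), "cam_to_world" (4x4, takes a point from camera to world coordinates). Camera axes: x right, y down, z forward; pixel columns grow to the right and rows downward; lengths in mm; the calibration is good to about 2 mm. The wrist camera is an equidistant fisheye: a pixel r from the principal point sees the ray r / f radians off the axis. A picture is of the moment at which its call begins.
- order.sign_off(): hands the job in; it is judged then, once.
The state is a dict: "t": time; "joints": joint angles; "dq": joint speeds; "effort": joint torques, N m; "ee_pos": TCP position; "eef_rot": TCP orientation; "wrist_force": force on the tool from outside, world axes, zero at the start; "ft_torque": the same for the moment, N m; "finger_gap": finger opening in mm; "grasp_force": force on a finger pad.
Only numpy, scipy, OpenCV 4.12 (cv2) and the standard library are available. Lean on these libraries where they do the work, as an engineer would, in place of code of your own. Each camera call takes 0.05 s, during which the arm holds its last target. There are 200 camera calls.

## Working session

There is one attempt and no reset: what is moved stays moved. The work goes in short steps, Python scripts to look and compute and a shell command to move; the robot and the scene stay as the last step left them, time stands still between calls to the robot, and variables do not carry over. Pictures are saved under pics/ and viewed, at most 13 in all, crops included, and the job is handed in when it is done.

```bash
ls; mkdir -p pics; python3 - <<'E'
from station import readout,capture
import cv2,numpy as np
s=readout.observe();print({k:np.round(v,3).tolist() for k,v in s.items()})
for n in ("scene","side"):
    c=capture(n);cv2.imwrite(f"pics/{n}0.png",c["img"]);np.savez(f"{n}0.npz",**c)
    print(n,c["fx"],c["cx"],c["cy"],np.round(c["cam_to_world"],3).tolist())
E
```

```text
pics
{'t': 0.0, 'joints': [-1.318, 0.092, 1.232, -0.0, 1.82, -0.057], 'dq': [0.0, -0.0, -0.0, 0.0, -0.001, 0.001], 'effort': [0.001, -45.873, -41.802, -0.0, 0.012, 0.0], 'ee_pos': [182.873, -571.286, 302.739], 'eef_rot': [[0.952, 0.305, -0.001], [0.305, -0.952, 0.002], [0.0, -0.002, -1.0]], 'wrist_force': [0.053, -0.589, 0.22], 'ft_torque': [-0.015, -0.012, 0.013], 'grasp_force': 0.0, 'finger_gap': 85.414}
scene 515.9868041927897 313.804837666584 200.78711226105688 [[-0.509, 0.559, -0.654, 1462.91], [0.861, 0.328, -0.39, 501.877], [-0.004, -0.762, -0.648, 935.26], [0.0, 0.0, 0.0, 1.0]]
side 388.82455664391813 315.2805711678596 200.46794097187728 [[-0.954, -0.177, 0.243, 339.926], [-0.3, 0.612, -0.732, 737.948], [-0.02, -0.771, -0.637, 728.404], [0.0, 0.0, 0.0, 1.0]]
```

View pics/scene0.png

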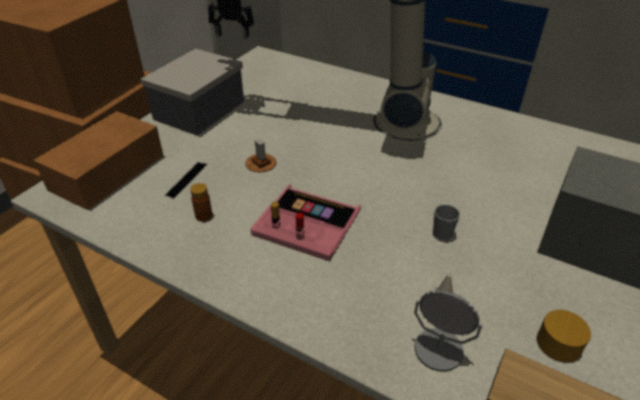

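View pics/side0.png

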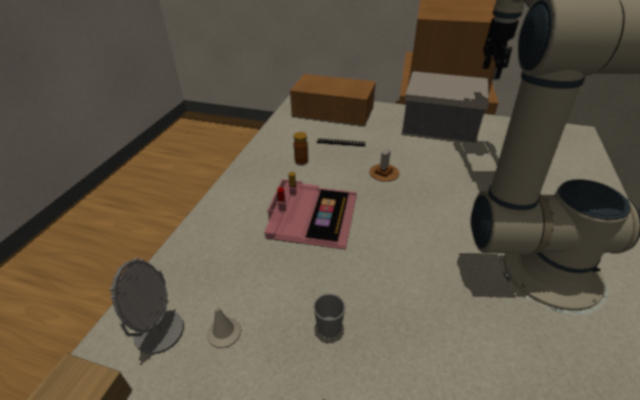

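The scene picture shows the palette around (316,208) on the pink organizer, and the block on its coaster at (261,160). The side picture shows the palette at (328,215) and the coaster at (385,172), with the block's grip at (385,158). Next I'll build a metric top view from the depth of both cameras.

```bash
cat > h.py <<'E'
import numpy as np,cv2
def cloud(c,box=None):
    v,u=np.nonzero(c["depth"]>0);z=c["depth"][v,u]
    x=(u-c["cx"])/c["fx"];y=(v-c["cy"])/c["fy"]
    P=np.c_[x*z,y*z,z]@c["cam_to_world"][:3,:3].T+c["cam_to_world"][:3,3]
    return P,c["img"][v,u].astype(int),np.c_[u,v]
E
python3 - <<'E'
from h import *
for n in("scene","side"):
    c=np.load(f"{n}0.npz");P,C,U=cloud(c)
    hsv=cv2.cvtColor(c["img"],cv2.COLOR_BGR2HSV)[U[:,1],U[:,0]].astype(int)
    def near(u,v,r): return (abs(U-[u,v])<r).all(1)
    o,cb=((308,220),(261,157)) if n=="scene" else ((312,213),(385,168))
    m=near(*o,62)
    t=m&(P[:,2]<30)&(P[:,2]>-5)&((hsv[:,0]>165)|(hsv[:,0]<4))&(hsv[:,1]>70)
    r=cv2.minAreaRect(P[t,:2].astype(np.float32));print(n,"org",r,t.sum())
    b=m&(hsv[:,2]<50)&(P[:,2]<30);b&=near(o[0]+ (8 if n=="scene" else 18),o[1]-(12 if n=="scene" else 0),45)
    r=cv2.minAreaRect(P[b,:2].astype(np.float32));print("pal",r,b.sum(),np.median(P[b,2]))
    m=near(*cb,25);k=m&(hsv[:,1]>110)&(hsv[:,0]<20)&(P[:,2]<12)
    print("coaster",cv2.minEnclosingCircle(P[k,:2].astype(np.float32)),np.median(P[k],0))
    g=m&(P[:,2]>35)&(P[:,2]<100);print("grip",P[g].mean(0),P[g].min(0),P[g].max(0),g.sum(),cv2.minAreaRect(P[g,:2].astype(np.float32)))
    f=m&(P[:,2]<3);print("table z",np.median(P[near(*cb,40)&(hsv[:,1]<60),2]))
    cr=c["img"][130:270,190:380] if n=="scene" else c["img"][130:260,240:420]
    cv2.imwrite(f"pics/{n}0c.png",cv2.resize(cr,None,fx=4,fy=4,interpolation=cv2.INTER_CUBIC))
E
```

```text
scene org ((603.3976440429688, -31.711570739746094), (222.31881713867188, 221.07052612304688), 5.820013523101807) 1885
pal ((561.6801147460938, -34.861106872558594), (82.7369384765625, 200.6744842529297), 5.79283332824707) 868 19.598899453547233
coaster ((449.9416198730469, -290.774658203125), 47.043846130371094) [ 464.40063489 -279.03983116    5.61626319]
grip [ 454.67811824 -286.08373089   64.33555442] [ 438.73781103 -308.29005672   35.14869806] [ 468.87323579 -271.4872676    88.04703517] 170 ((451.2272644042969, -288.8907165527344), (37.295623779296875, 22.623456954956055), 67.23651885986328)
table z 1.934229100983032
side org ((603.9609375, -29.887542724609375), (212.4361572265625, 222.70152282714844), 6.025084495544434) 2390
pal ((561.0054931640625, -34.701255798339844), (81.29651641845703, 203.3348388671875), 5.459383964538574) 927 18.477602062109668
coaster ((448.7027893066406, -289.9093017578125), 47.36154556274414) [ 444.34206962 -274.42785047    4.78247702]
grip [ 449.84185214 -282.29644151   64.4356891 ] [ 437.678296   -305.90246201   35.51495463] [ 463.427482   -271.02645816   86.27550227] 150 ((449.42822265625, -288.2447509765625), (32.73680877685547, 19.388032913208008), 66.76210021972656)
table z 0.8131023656951584
```

```bash
cat >> h.py <<'E'
from station import readout
def st():
    s=readout.observe();p=np.array(s["ee_pos"]);R=np.array(s["eef_rot"])
    print("t",round(s["t"],2),"p",p.round(1),"yaw_y",round(np.degrees(np.arctan2(R[1,1],R[0,1])),2),"zax",R[:,2].round(4),"F",np.round(s["wrist_force"],2),"gap",round(s["finger_gap"],1),"gf",round(s["grasp_force"],1),"j6",round(s["joints"][5],2))
    return p,R
def to(target,yaw=None):
    """tool-axes shift in cm now, and the turn (deg, mod 180) to bring tool y to yaw"""
    p,R=st();print("shift cm",(R.T@(np.array(target)-p)/10).round(2))
    if yaw is not None:
        t=-(yaw-np.degrees(np.arctan2(R[1,1],R[0,1])));print("turn",round((t+90)%180-90,2))
E
python3 -c "
from h import *
to([400,-320,260],-23)"
```

```text
t 0.1 p [ 182.9 -571.3  302.9] yaw_y -72.25 zax [-5.0e-04  1.7e-03 -1.0e+00] F [-0.6  -0.02 -0.16] gap 85.4 gf 0.0 j6 -0.06
shift cm [ 28.34 -17.31   4.32]
turn -49.25
```

View pics/scene0c.png

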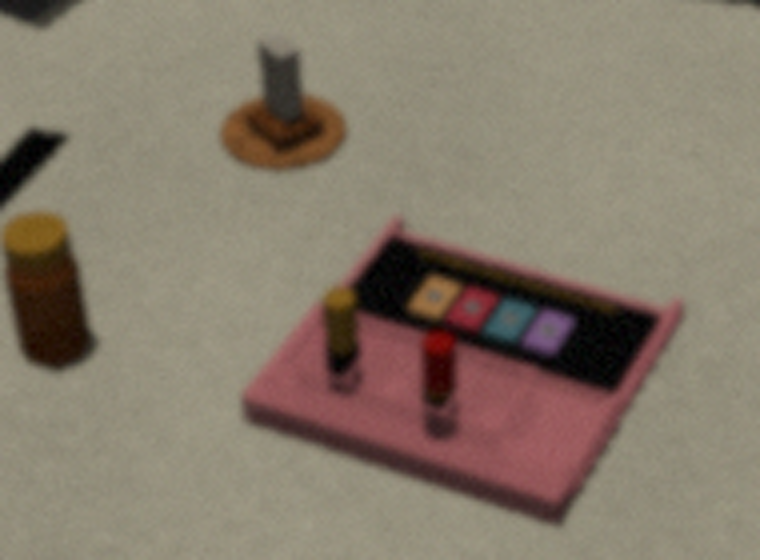

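The crop shows the palette with its brass line on the robot side (crop about (520,280)), the cassettes in a row from (435,295) to (548,330), and the block upright on its coaster at (283,90). Next I'll move the wrist camera closer.

```bash
python3 -m jog '[[[8.5,2.8,-1.7,0.4,0],[8.5,2.8,-1.7,0.4,0],[8.5,2.8,-1.7,0.4,0],[8.5,2.8,-1.7,0.4,0],[8.5,2.8,-1.7,0.4,0],[8.5,2.8,-1.7,0.4,0],[8.5,2.8,-1.7,0.4,0],[8.5,2.8,-1.7,0.4,0],[8.5,2.8,-1.7,0.4,0],[8.5,2.8,-1.7,0.4,0]]]'
python3 -m jog '[[[8.5,0,0,0,-7],[8.5,0,0,0,-7],[8.5,0,0,0,-7],[8.5,0,0,0,-7],[8.5,0,0,0,-7],[8.5,0,0,0,-7],[8.5,0,0,0,-7],[8.5,0,0,0,0],[8.5,0,0,0,0],[8.5,0,0,0,0]]]'
python3 - <<'E'
from h import *
from station import capture
st();c=capture("wrist");np.savez("w1.npz",**c);cv2.imwrite("pics/w1.png",c["img"]);print(c["fx"],c["fy"],c["cx"],c["cy"],c["cam_to_world"].round(3).tolist())
E
```

```text
t: 0.93
ee_pos: [398.4, -322.7, 263.3]
eef_rot: [[0.952, 0.305, -0.0], [0.305, -0.952, 0.0], [-0.0, -0.001, -1.0]]
wrist_force: [0.4, -0.6, -0.2]
finger_gap: 85.0
grasp_force: 0.0
t: 1.77
ee_pos: [397.7, -324.1, 263.6]
eef_rot: [[0.398, 0.917, -0.0], [0.917, -0.398, 0.0], [0.0, -0.001, -1.0]]
wrist_force: [0.3, -0.8, -0.1]
finger_gap: 85.1
grasp_force: 0.0
t 1.77 p [ 397.7 -324.1  263.6] yaw_y -23.45 zax [-4.e-04  4.e-04 -1.e+00] F [ 0.33 -0.76 -0.07] gap 85.1 gf 0.0 j6 -0.34
309.70691628693146 309.70691628693146 321.0182258923118 204.0513805288204 [[0.918, -0.378, -0.122, 429.425], [-0.398, -0.874, -0.281, -251.3], [-0.001, 0.306, -0.952, 333.547], [0.0, 0.0, 0.0, 1.0]]
```

View pics/w1.png

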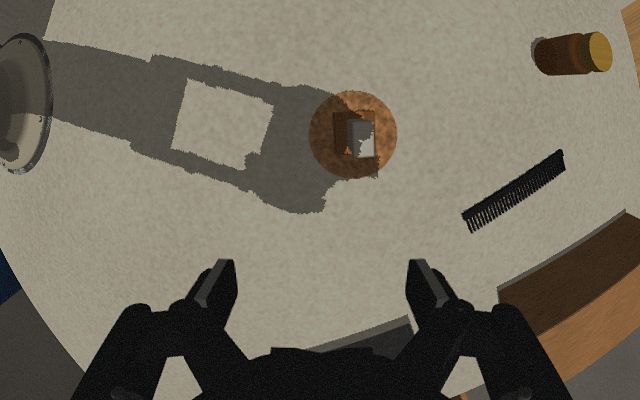

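The wrist picture shows the coaster at (353,134) and the grip's top at (361,140), its faces nearly square with the image, so the tool is about aligned.

```bash
cat >> h.py <<'E'
def fcloud(c):
    v,u=np.nonzero(c["depth"]>0);z=c["depth"][v,u]
    X=np.c_[u-c["cx"],v-c["cy"]];r=np.hypot(*X.T);th=r/c["fx"];k=th<1.2
    v,u,z,X,r,th=v[k],u[k],z[k],X[k],r[k]+1e-9,th[k]
    d=X/r[:,None]*np.tan(th)[:,None]
    P=np.c_[d*z[:,None],z]@c["cam_to_world"][:3,:3].T+c["cam_to_world"][:3,3]
    return P,c["img"][v,u].astype(int),np.c_[u,v]
E
python3 - <<'E'
from h import *
c=np.load("w1.npz");P,C,U=fcloud(c)
hsv=cv2.cvtColor(c["img"],cv2.COLOR_BGR2HSV)[U[:,1],U[:,0]].astype(int)
m=(abs(U-[353,134])<60).all(1)
print("table",np.median(P[m&(hsv[:,1]<60)&(P[:,2]<10),2]))
k=m&(hsv[:,1]>110)&(P[:,2]<10)&(hsv[:,0]<20)&(np.hypot(*(P[:,:2]-[450,-290]).T)<60);print("coaster",cv2.minEnclosingCircle(P[k,:2].astype(np.float32)),np.median(P[k,2]))
g=m&(P[:,2]>30)&(P[:,2]<95);print("max z",np.percentile(P[g,2],[50,90,98]))
zt=np.percentile(P[g,2],95);g=m&(P[:,2]>zt-6)
print("top",cv2.minAreaRect(P[g,:2].astype(np.float32)),g.sum())
g=m&(P[:,2]>9)&(P[:,2]<25);print("shoe",cv2.minAreaRect(P[g,:2].astype(np.float32)),g.sum())
E
```

```text
table -0.10610323123620446
coaster ((449.4492492675781, -291.1782531738281), 47.66436004638672) 3.9068861869899933
max z [82.56053046 83.71532958 84.16104462]
top ((450.0146789550781, -287.9981689453125), (30.11847686767578, 18.048294067382812), 67.89147186279297) 774
shoe ((450.2601318359375, -287.65850830078125), (44.322349548339844, 42.67278289794922), 70.88099670410156) 856
```

```bash
python3 -c "
from h import *
to([450,-288,116],-22.1)"
```

```text
t 1.82 p [ 397.7 -324.2  263.7] yaw_y -23.42 zax [-3.e-04  3.e-04 -1.e+00] F [-0.59 -0.36  0.01] gap 85.1 gf 0.0 j6 -0.34
shift cm [ 5.39  3.37 14.77]
turn -1.32
```

```bash
python3 -m jog '[[[8.5,1.8,1.1,0,-1.3],[8.5,1.8,1.1,0,0],[8.5,1.8,1.1,0,0],[8.5,0,0,2.5,0],[8.5,0,0,2.5,0],[8.5,0,0,2,0],[8.5,0,0,1,0],[8.5,0,0,0,0],[8.5,0,0,0,0],[8.5,0,0,0,0]]]'
python3 -c "
from h import *
to([450,-288,116],-22.1)"
```

```text
t: 2.65
ee_pos: [449.2, -287.3, 185.7]
eef_rot: [[0.374, 0.927, 0.002], [0.927, -0.374, -0.001], [-0.001, 0.002, -1.0]]
wrist_force: [-0.7, 0.3, -0.5]
finger_gap: 84.9
grasp_force: 0.0
t 2.65 p [ 449.2 -287.3  185.7] yaw_y -21.99 zax [ 0.002  -0.0015 -1.    ] F [-0.7   0.26 -0.47] gap 84.9 gf 0.0 j6 -0.25
shift cm [-0.03  0.08  6.97]
turn 0.11
```

```bash
python3 -m jog '[[[8.5,0,0.1,2,0],[8.5,0,0,2,0],[8.5,0,0,2,0],[8.5,0,0,0.9,0],[5,0,0,0,0],[3,0,0,0,0],[1,0,0,0,0],[1,0,0,0,0],[1,0,0,0,0],[1,0,0,0,0]]]'
python3 -c "
from h import *
to([450,-288,116],-22.1)"
```

```text
t: 3.48
ee_pos: [450.2, -287.5, 116.1]
eef_rot: [[0.374, 0.927, 0.002], [0.927, -0.374, -0.001], [-0.001, 0.002, -1.0]]
wrist_force: [-0.8, -0.4, 3.0]
finger_gap: 17.5
grasp_force: 59.7
t 3.48 p [ 450.2 -287.5  116.1] yaw_y -21.95 zax [ 0.0016 -0.0012 -1.    ] F [-0.78 -0.41  3.04] gap 17.5 gf 59.7 j6 -0.25
shift cm [-0.05 -0.    0.01]
turn 0.15
```

```bash
python3 -m jog '[[[1,0,0,-1,0],[1,0,0,-2,0],[1,0,0,-3,0],[1,0,0,-3,0],[1,0,0,-3,7],[1,0,0,0,7],[1,0,0,0,7],[1,0,0,0,7],[1,0,0,0,7],[1,0,0,0,7]]]'
python3 -m jog '[[[1,0,0,0,7],[1,0,0,0,7],[1,0,0,0,6],[1,0,0,0,0],[1,0,0,0,0],[1,0,0,0,0],[1,0,0,0,0],[1,0,0,0,0],[1,0,0,0,0],[1,0,0,0,0]]]'
python3 -c "
from h import *
to([577,-111.6,236],-84.3)"
```

```text
t: 4.32
ee_pos: [449.6, -287.1, 235.5]
eef_rot: [[0.901, 0.434, -0.0], [0.434, -0.901, 0.0], [-0.0, -0.0, -1.0]]
wrist_force: [0.6, 0.1, -1.1]
finger_gap: 17.3
grasp_force: 59.1
t: 5.15
ee_pos: [449.7, -287.2, 234.9]
eef_rot: [[0.994, 0.106, -0.0], [0.106, -0.994, 0.0], [-0.0, -0.0, -1.0]]
wrist_force: [0.3, 0.1, -1.8]
finger_gap: 17.4
grasp_force: 59.1
t 5.15 p [ 449.7 -287.2  234.9] yaw_y -83.92 zax [-1.e-04  0.e+00 -1.e+00] F [ 0.26  0.11 -1.77] gap 17.4 gf 59.1 j6 0.83
shift cm [ 14.51 -16.11  -0.11]
turn 0.38
```

```bash
python3 -m jog '[[[1,2,-2.7,0,0.4],[1,2,-2.7,0,0],[1,2,-2.7,0,0],[1,2,-2.7,0,0],[1,0,-2.7,0,0],[1,0,0,0,0],[1,0,0,0,0],[1,0,0,0,0],[1,0,0,0,0],[1,0,0,0,0]]]'
python3 - <<'E'
from h import *
from station import capture
st();c=capture("wrist");np.savez("w2.npz",**c);cv2.imwrite("pics/w2.png",c["img"]);print(c["cam_to_world"].round(3).tolist())
E
```

```text
t: 5.98
ee_pos: [515.7, -145.9, 234.9]
eef_rot: [[0.995, 0.097, -0.0], [0.097, -0.995, -0.0], [-0.0, 0.0, -1.0]]
wrist_force: [-0.1, -0.5, -1.6]
finger_gap: 17.0
grasp_force: 59.4
t 5.98 p [ 515.7 -145.9  234.9] yaw_y -84.44 zax [-1.e-04 -3.e-04 -1.e+00] F [-0.15 -0.49 -1.59] gap 17.0 gf 59.4 j6 1.13
[[0.097, -0.947, -0.306, 594.352], [-0.995, -0.093, -0.03, -137.575], [-0.0, 0.307, -0.952, 304.803], [0.0, 0.0, 0.0, 1.0]]
```

View pics/w2.png

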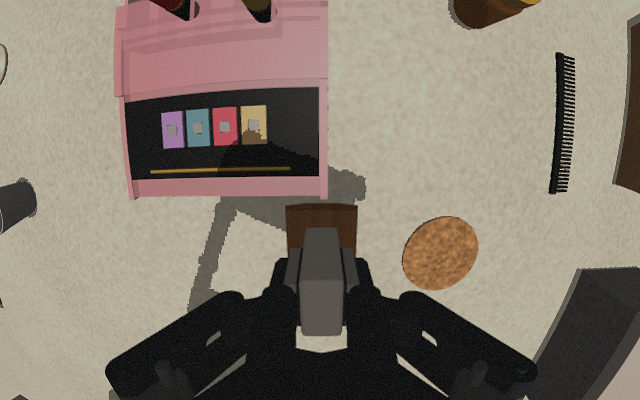

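The block is held upright with its shoe at (321,228), the palette spans (125..322, 88..185), the cassettes run from (172,130) to (255,125), and the coaster is at (440,253).

```bash
python3 - <<'E'
from h import *
c=np.load("w2.npz");P,C,U=fcloud(c)
hsv=cv2.cvtColor(c["img"],cv2.COLOR_BGR2HSV)[U[:,1],U[:,0]].astype(int)
m=(U[:,0]>110)&(U[:,0]<335)&(U[:,1]>5)&(U[:,1]<202)
pal=m&(hsv[:,2]<60)&(U[:,1]>80)&(U[:,1]<190)&(P[:,2]>12)&(P[:,2]<30)&((hsv[:,1]<90)|(hsv[:,2]<25))
print("pal",cv2.minAreaRect(P[pal,:2].astype(np.float32)),np.percentile(P[pal,2],[5,50,95]))
cs=m&(U[:,1]>100)&(U[:,1]<152)&(hsv[:,1]>60)&(hsv[:,2]>70)&(U[:,0]>155)&(U[:,0]<272)
r=cv2.minAreaRect(P[cs,:2].astype(np.float32));print("cas",r,np.median(P[cs,2]))
og=m&((hsv[:,0]>165)|(hsv[:,0]<4))&(hsv[:,1]>50)&(P[:,2]<40)&~cs
print("plate/rails y-extent in org yaw:")
a=np.radians(5.7);X=P[:,:2]@[np.cos(a),np.sin(a)];Y=P[:,:2]@[-np.sin(a),np.cos(a)]
for n,k in(("pal",pal),("cas",cs),("org",og)): print(n,np.percentile(X[k],[.3,99.7]).round(1),np.percentile(Y[k],[.3,99.7]).round(1))
roof=og&(P[:,2]>21)&(P[:,2]<28);print("roof z",np.median(P[roof,2]),"front X",np.percentile(X[roof],[.5,1,3]))
# yaw via palette front edge
b=[];
for y in range(int(np.percentile(Y[pal],5)),int(np.percentile(Y[pal],95)),5):
    k=pal&(abs(Y-y)<2.5)
    if k.sum()>5:b.append((y,np.percentile(X[k],1),np.percentile(X[k],99)))
b=np.array(b);print("front slope deg",np.degrees(np.polyfit(b[:,0],b[:,1],1)[0]),"back",np.degrees(np.polyfit(b[:,0],b[:,2],1)[0]))
sh=(U[:,1]>200)&(U[:,1]<235)&(U[:,0]>285)&(U[:,0]<358)&(P[:,2]>100);print("shoe z",np.percentile(P[sh,2],[2,50,98]))
E
```

```text
pal ((561.48583984375, -34.57981872558594), (83.3763198852539, 205.69131469726562), 5.564366340637207) [16.79600525 17.97835784 19.17659135]
cas ((569.2588500976562, -34.098873138427734), (37.48555374145508, 110.66676330566406), 5.664416313171387) 21.346900815515312
plate/rails y-extent in org yaw:
pal [514.  596.7] [-192.9    9.7]
cas [544.7 581.7] [-145.2  -37.3]
org [490.5 696.2] [-201.3   18.9]
roof z 24.494882252079464 front X [604.83888616 605.13487693 606.1233703 ]
front slope deg 0.07714078185849418 back 0.14002423804970546
shoe z [124.27743262 136.3944647  153.44198839]
```

```bash
python3 -m jog '[[[1,1.6,-0.7,0,0],[1,1.6,-0.7,0,0],[1,1.6,-0.7,0,0],[1,1.6,-0.7,0,0],[1,0,0,2.5,0],[1,0,0,2.5,0],[1,0,0,2.5,0],[1,0,0,1.5,0],[1,0,0,0,0],[1,0,0,0,0]]]'
python3 -c "
from h import *
to([576.9,-111.7,136],-84.4)"
```

```text
t: 6.87
ee_pos: [576.3, -111.2, 144.0]
eef_rot: [[0.995, 0.098, -0.002], [0.098, -0.995, 0.001], [-0.002, -0.001, -1.0]]
wrist_force: [-0.2, 0.2, -1.0]
finger_gap: 17.2
grasp_force: 59.3
t 6.87 p [ 576.3 -111.2  144. ] yaw_y -84.4 zax [-2.3e-03  5.0e-04 -1.0e+00] F [-0.24  0.2  -1.03] gap 17.2 gf 59.3 j6 1.22
shift cm [0.06 0.06 0.8 ]
turn -0.0
```

```bash
python3 -m jog '[[[1,0,0,0.4,0],[1,0,0,0.4,0],[1,0,0,0.2,0],[1,0,0,0.2,0],[1,0,0,0.1,0],[1,0,0,0.1,0],[1,0,0,0.1,0],[1,0,0,0,0],[1,0,0,0,0],[1,0,0,0,0]]]'
python3 -c "
from h import *
to([576.9,-111.7,130],-84.4)"
```

```text
t: 7.7
ee_pos: [577.0, -110.7, 130.3]
eef_rot: [[0.995, 0.099, 0.001], [0.099, -0.995, -0.0], [0.001, 0.0, -1.0]]
wrist_force: [0.7, -0.1, 0.7]
finger_gap: 17.1
grasp_force: 59.6
t 7.7 p [ 577.  -110.7  130.3] yaw_y -84.35 zax [ 6.e-04 -1.e-04 -1.e+00] F [ 0.72 -0.06  0.73] gap 17.1 gf 59.6 j6 1.22
shift cm [-0.02  0.1   0.03]
turn 0.05
```

```bash
python3 -m jog '[[[1,0,0,0.1,0],[1,0,0,0.1,0],[1,0,0,0.1,0],[1,0,0,0,0],[1,0,0,0,0],[1,0,0,0,0],[1,0,0,0,0],[1,0,0,0,0],[1,0,0,0,0],[1,0,0,0,0]]]'
python3 -c "
from h import *
to([561.7,43.5,130],-84.4)"
```

```text
t: 8.53
ee_pos: [577.0, -110.7, 127.9]
eef_rot: [[0.995, 0.098, 0.001], [0.098, -0.995, -0.0], [0.001, 0.0, -1.0]]
wrist_force: [-2.0, 1.0, 5.6]
finger_gap: 17.5
grasp_force: 60.4
t 8.53 p [ 577.  -110.7  127.9] yaw_y -84.35 zax [ 1.e-03 -2.e-04 -1.e+00] F [-2.04  0.95  5.61] gap 17.5 gf 60.4 j6 1.22
shift cm [ -0.   -15.5   -0.21]
turn 0.05
```

```bash
python3 -m jog '[[[1,0,0,0.1,0],[1,0,-0.3,0,0],[1,0,-0.3,0,0],[1,0,-0.3,0,0],[1,0,-0.3,0,0],[1,0,-0.3,0,0],[1,0,-0.3,0,0],[1,0,-0.3,0,0],[1,0,-0.3,0,0],[1,0,-0.3,0,0]]]'
python3 -c "
from h import *
to([561.7,43.5,127],-84.4)"
```

```text
t: 9.37
ee_pos: [575.1, -85.0, 127.7]
eef_rot: [[0.995, 0.098, 0.004], [0.098, -0.995, -0.003], [0.004, 0.003, -1.0]]
wrist_force: [1.2, -4.0, 6.1]
finger_gap: 17.3
grasp_force: 60.4
t 9.37 p [575.1 -85.  127.7] yaw_y -84.39 zax [ 0.0038 -0.003  -1.    ] F [ 1.22 -3.98  6.15] gap 17.3 gf 60.4 j6 1.27
shift cm [ -0.08 -12.92   0.02]
turn 0.01
```

```bash
python3 -m jog '[[[1,0,-0.3,0,0],[1,0,-0.3,0,0],[1,0,-0.3,0,0],[1,0,-0.3,0,0],[1,0,-0.3,0,0],[1,0,-0.3,0,0],[1,0,-0.3,0,0],[1,0,-0.3,0,0],[1,0,-0.3,0,0],[1,0,-0.3,0,0]]]'
python3 - <<'E'
from h import *
from station import capture
to([561.7,43.5,127],-84.4)
c=capture("wrist");np.savez("w3.npz",**c)
cv2.imwrite("pics/w3.png",cv2.resize(c["img"][60:300,180:480],None,fx=2.4,fy=2.4,interpolation=cv2.INTER_CUBIC))
E
```

```text
t: 10.2
ee_pos: [572.2, -55.1, 127.7]
eef_rot: [[0.995, 0.098, 0.004], [0.098, -0.995, -0.003], [0.004, 0.003, -1.0]]
wrist_force: [0.6, -3.6, 6.3]
finger_gap: 17.4
grasp_force: 60.4
t 10.2 p [572.2 -55.1 127.7] yaw_y -84.39 zax [ 0.0038 -0.0029 -1.    ] F [ 0.56 -3.6   6.29] gap 17.4 gf 60.4 j6 1.32
shift cm [-0.08 -9.92  0.03]
turn 0.01
```

View pics/w3.png

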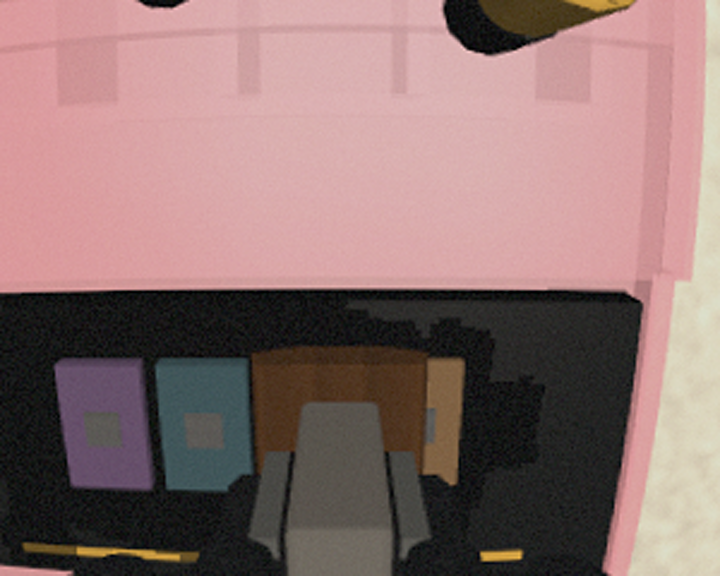

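The crop shows the shoe at (340,405) passing the second cassette. The gold one behind it at (445,420) looks flush, with no side wall showing, and the two ahead are still proud. The sweep continues.

```bash
python3 -m jog '[[[1,0,-0.3,0,0],[1,0,-0.3,0,0],[1,0,-0.3,0,0],[1,0,-0.3,0,0],[1,0,-0.3,0,0],[1,0,-0.3,0,0],[1,0,-0.3,0,0],[1,0,-0.3,0,0],[1,0,-0.3,0,0],[1,0,-0.3,0,0]]]'
python3 -m jog '[[[1,0,-0.3,0,0],[1,0,-0.3,0,0],[1,0,-0.3,0,0],[1,0,-0.3,0,0],[1,0,-0.3,0,0],[1,0,-0.3,0,0],[1,0,-0.3,0,0],[1,0,-0.3,0,0],[1,0,-0.3,0,0],[1,0,-0.3,0,0]]]'
python3 -m jog '[[[1,0,-0.3,0,0],[1,0,-0.3,0,0],[1,0,-0.3,0,0],[1,0,-0.3,0,0],[1,0,-0.3,0,0],[1,0,-0.3,0,0],[1,0,-0.3,0,0],[1,0,-0.3,0,0],[1,0,-0.3,0,0],[1,0,-0.3,0,0]]]'
python3 - <<'E'
from h import *
from station import capture
to([561.7,43.5,127],-84.4)
c=capture("wrist");np.savez("w4.npz",**c)
cv2.imwrite("pics/w4.png",cv2.resize(c["img"][60:300,240:560],None,fx=2.4,fy=2.4,interpolation=cv2.INTER_CUBIC))
E
```

```text
t: 11.08
ee_pos: [569.2, -25.2, 127.6]
eef_rot: [[0.995, 0.098, 0.004], [0.098, -0.995, -0.003], [0.004, 0.003, -1.0]]
wrist_force: [0.3, -3.5, 5.5]
finger_gap: 17.6
grasp_force: 60.4
t: 11.92
ee_pos: [566.3, 4.7, 127.5]
eef_rot: [[0.995, 0.098, 0.004], [0.098, -0.995, -0.002], [0.003, 0.003, -1.0]]
wrist_force: [0.2, -4.6, 6.6]
finger_gap: 17.5
grasp_force: 60.4
t: 12.75
ee_pos: [563.4, 34.6, 127.6]
eef_rot: [[0.995, 0.098, 0.004], [0.098, -0.995, -0.002], [0.004, 0.003, -1.0]]
wrist_force: [0.5, -3.6, 6.2]
finger_gap: 17.3
grasp_force: 60.5
t 12.75 p [563.4  34.6 127.6] yaw_y -84.39 zax [ 0.0038 -0.0024 -1.    ] F [ 0.54 -3.56  6.21] gap 17.3 gf 60.5 j6 1.48
shift cm [-0.08 -0.9   0.05]
turn 0.01
```

View pics/w4.png

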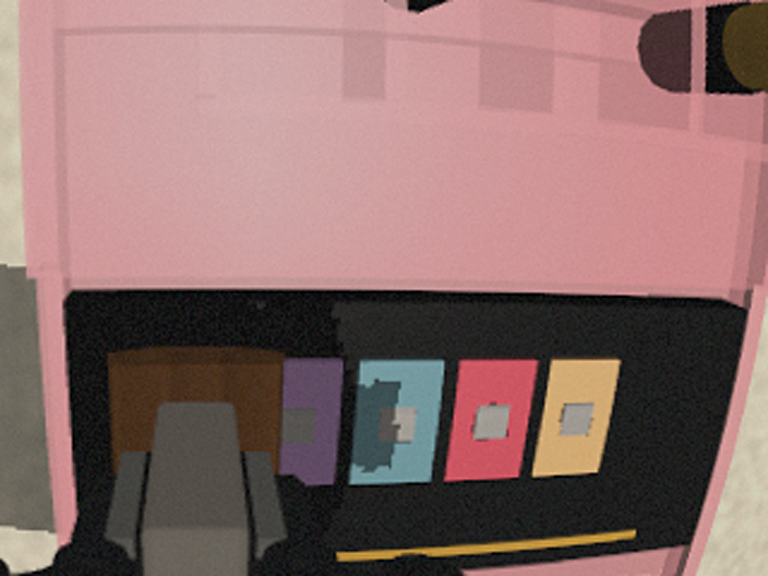

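The crop shows the three passed cassettes flush (at (400,420), (490,420) and (577,418)) and the violet one partly under the tail ramp at (312,420). I'll sweep the last 9 mm and lift.

```bash
python3 -m jog '[[[1,0,-0.3,0,0],[1,0,-0.3,0,0],[1,0,-0.3,0,0],[1,0,-0.1,0,0],[1,0,0,-0.5,0],[1,0,0,-1.5,0],[1,0,0,-2.5,0],[1,0,0,-3,0],[1,0,0,-2.5,0],[1,0,0,0,0]]]'
python3 - <<'E'
from h import *
from station import capture
to([449.4,-290.5,230])
c=capture("wrist");P,C,U=fcloud(c)
a=np.radians(5.6);ux=np.array([np.cos(a),np.sin(a)]);uy=np.array([-ux[1],ux[0]])
D=P[:,:2]-[569.3,-34.1];x=D@ux;y=D@uy
for cy in(-90,-42,-14,14,42,90):
    k=(abs(x)<14)&(abs(y-cy)<9)&(P[:,2]<40);print(cy,k.sum(),np.median(P[k,2]).round(2) if k.sum() else None)
np.savez("w5.npz",**c);cv2.imwrite("pics/w5.png",c["img"])
E
```

```text
t: 13.63
ee_pos: [562.8, 45.7, 232.1]
eef_rot: [[0.995, 0.099, 0.009], [0.099, -0.995, 0.001], [0.009, 0.0, -1.0]]
wrist_force: [0.9, 0.5, 0.6]
finger_gap: 17.7
grasp_force: 59.5
t 13.63 p [562.8  45.7 232.1] yaw_y -84.34 zax [ 8.9e-03  6.0e-04 -1.0e+00] F [0.92 0.55 0.59] gap 17.7 gf 59.5 j6 1.49
shift cm [-14.61  32.34   0.09]
-90 354 17.89
-42 425 17.87
-14 460 17.94
14 492 17.9
42 488 17.96
90 411 17.96
```

All four cassettes now measure level with the palette face (17.9 mm, against 21.3 before). I'll take the block back to the coaster.

```bash
python3 -m jog '[[[1,-1.6,3.6,0,0],[1,-1.6,3.6,0,0],[1,-1.6,3.6,0,0],[1,-1.6,3.6,0,0],[1,-1.6,3.6,0,0],[1,-1.6,3.6,0,0],[1,-1.6,3.6,0,0],[1,-1.6,3.6,0,0],[1,-1.6,3.5,0,0],[1,0,0,0,0]]]'
python3 -m jog '[[[1,0,0,2,0],[1,0,0,2,0],[1,0,0,2,0],[1,0,0,2,0],[1,0,0,1,0],[1,0,0,0,0],[1,0,0,0,0],[1,0,0,0,0],[1,0,0,0,0],[1,0,0,0,0]]]'
python3 -c "
from h import *
to([449.6,-290,116])"
```

```text
t: 14.52
ee_pos: [446.7, -295.3, 223.1]
eef_rot: [[0.996, 0.092, -0.004], [0.092, -0.996, -0.001], [-0.004, 0.0, -1.0]]
wrist_force: [-1.0, 0.1, -1.3]
finger_gap: 17.5
grasp_force: 59.8
t: 15.35
ee_pos: [450.4, -290.4, 137.4]
eef_rot: [[0.995, 0.099, 0.002], [0.099, -0.995, -0.001], [0.002, 0.002, -1.0]]
wrist_force: [0.4, 0.4, -2.2]
finger_gap: 17.1
grasp_force: 59.8
t 15.35 p [ 450.4 -290.4  137.4] yaw_y -84.35 zax [ 0.0021 -0.0015 -1.    ] F [ 0.4   0.35 -2.23] gap 17.1 gf 59.8 j6 0.84
shift cm [-0.08 -0.05  2.14]
```

```bash
python3 -m jog '[[[1,0,0,0.7,0],[1,0,0,0.6,0],[1,0,0,0.4,0],[1,0,0,0.2,0],[1,0,0,0.1,0],[1,0,0,0.1,0],[1,0,0,0,0],[1,0,0,0,0],[1,0,0,0,0],[1,0,0,0,0]]]'
python3 -c "
from h import *
st()"
```

```text
t: 16.18
ee_pos: [450.0, -290.2, 115.3]
eef_rot: [[0.995, 0.098, 0.0], [0.098, -0.995, -0.0], [0.0, 0.0, -1.0]]
wrist_force: [-2.9, 1.7, 4.3]
finger_gap: 17.3
grasp_force: 60.6
t 16.18 p [ 450.  -290.2  115.3] yaw_y -84.35 zax [ 4.e-04 -4.e-04 -1.e+00] F [-2.94  1.66  4.28] gap 17.3 gf 60.6 j6 0.84
```

```bash
python3 -m jog '[[[1,0,0,-0.1,0],[1,0,0,0,0],[1,0,0,0,0],[2.2,0,0,0,0],[3,0,0,0,0],[4,0,0,0,0],[5,0,0,0,0],[6,0,0,0,0],[6,0,0,0,0],[6,0,0,0,0]]]'
python3 -m jog '[[[6,0,0,-1,0],[6,0,0,-2,0],[6,0,0,-3,0],[6,0,0,-3,0],[6,0,0,-3,0],[6,0,0,-2,0],[6,0,0,-1,0],[6,0,0,0,0],[6,0,0,0,0],[6,0,0,0,0]]]'
python3 - <<'E'
from h import *
from station import capture
a=np.radians(5.6);ux=np.array([np.cos(a),np.sin(a)]);uy=np.array([-ux[1],ux[0]])
c=capture("wrist");P,C,U=fcloud(c);cv2.imwrite("pics/w6.png",c["img"]);np.savez("w6.npz",**c)
g=(np.hypot(*(P[:,:2]-[450,-290]).T)<30)&(P[:,2]>76)&(P[:,2]<95);print("grip",cv2.minAreaRect(P[g,:2].astype(np.float32)),g.sum(),np.percentile(P[g,2],[5,50,95]))
c=capture("scene");P,C,U=cloud(c);cv2.imwrite("pics/s6.png",cv2.resize(c["img"][120:280,180:380],None,fx=4,fy=4,interpolation=cv2.INTER_CUBIC))
for p in (np.array([561.5,-34.6])-92*ux+0*uy,):to([*p,180],-84.4)
E
```

```text
t: 17.02
ee_pos: [449.9, -290.1, 115.8]
eef_rot: [[0.995, 0.098, -0.0], [0.098, -0.995, 0.0], [-0.0, -0.0, -1.0]]
wrist_force: [0.7, -0.2, -0.2]
finger_gap: 59.8
grasp_force: 0.0
t: 17.85
ee_pos: [449.5, -289.8, 263.9]
eef_rot: [[0.995, 0.098, -0.002], [0.098, -0.995, 0.002], [-0.002, -0.002, -1.0]]
wrist_force: [-0.2, 0.6, 0.1]
finger_gap: 60.3
grasp_force: 0.0
grip ((449.8121337890625, -289.8468017578125), (29.322751998901367, 17.892602920532227), 5.196062088012695) 729 [80.60994218 82.75840937 83.87137988]
t 17.95 p [ 449.5 -289.8  263.6] yaw_y -84.35 zax [-0.0029  0.0022 -1.    ] F [ 0.13  0.35 -0.55] gap 60.3 gf 0.0 j6 0.84
shift cm [  4.48 -24.28   8.41]
turn 0.05
```

View pics/w6.png

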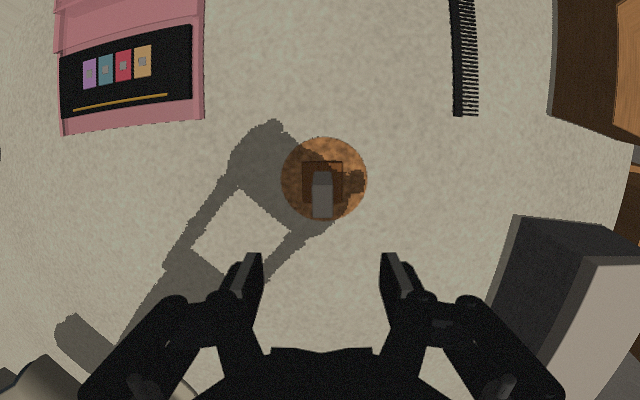

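The block stands upright, centred on its coaster at (322,178). The palette waits at (125,75) with all cassettes flush. Before the push, I'll measure how far the fingertips reach at this opening.

```bash
python3 - <<'E'
from h import *
p,R=st();c=np.load("w6.npz");P,C,U=fcloud(c);T=(P-p)@R
k=(abs(T[:,1])<60)&(abs(T[:,0])<30)&(T[:,2]>30)&(T[:,2]<85);print(k.sum(),np.percentile(T[k,2],[90,97,99,100]));q=T[k&(T[:,2]>55)];print(q.min(0),q.max(0))
to([561.5-92*.9952,-34.6-92*.0976,180],-84.4)
E
```

```text
t 17.95 p [ 449.5 -289.8  263.6] yaw_y -84.35 zax [-0.0029  0.0022 -1.    ] F [ 0.13  0.35 -0.55] gap 60.3 gf 0.0 j6 0.84
3359 [59.95917031 63.68765391 65.88107461 68.04452267]
[-10.83784625 -44.18411091  55.00910818] [12.42374166 43.00934792 68.04452267]
t 17.95 p [ 449.5 -289.8  263.6] yaw_y -84.35 zax [-0.0029  0.0022 -1.    ] F [ 0.13  0.35 -0.55] gap 60.3 gf 0.0 j6 0.84
shift cm [  4.49 -24.28   8.41]
turn 0.05
```

```bash
python3 -m jog '[[[6,0.6,-3.5,0,0],[6,0.6,-3.5,0,0],[6,0.6,-3.5,0,0],[6,0.6,-3.5,0,0],[6,0.6,-3.5,0,0],[6,0.6,-3.5,1,0],[6,0.9,-3.3,1.5,0],[6,0,0,2,0],[6,0,0,2,0],[6,0,0,2,0]]]'
python3 -c "
from h import *
to([561.5-92*.9952,-34.6-92*.0976,77],-84.4)"
```

```text
t: 18.78
ee_pos: [470.2, -42.7, 178.7]
eef_rot: [[0.995, 0.1, -0.002], [0.1, -0.995, 0.0], [-0.002, -0.0, -1.0]]
wrist_force: [-0.4, 0.4, 0.4]
finger_gap: 59.9
grasp_force: 0.0
t 18.78 p [470.2 -42.7 178.7] yaw_y -84.23 zax [-1.8e-03  2.0e-04 -1.0e+00] F [-0.42  0.42  0.36] gap 59.9 gf 0.0 j6 1.31
shift cm [-0.02  0.08 10.17]
turn 0.17
```

```bash
python3 -m jog '[[[6,0,0,2,0.2],[6,0,0,2,0],[6,0,0,2,0],[6,0,0,2,0],[6,0,0,1.5,0],[6,0,0,0.7,0],[6,0,0,0,0],[6,0,0,0,0],[6,0,0,0,0],[6,0,0,0,0]]]'
python3 -c "
from h import *
to([561.5-92*.9952,-34.6-92*.0976,77],-84.4)"
```

```text
t: 19.62
ee_pos: [471.4, -43.9, 80.2]
eef_rot: [[0.995, 0.095, 0.002], [0.095, -0.995, -0.0], [0.002, 0.001, -1.0]]
wrist_force: [0.1, 0.7, 0.5]
finger_gap: 59.9
grasp_force: 0.0
t 19.62 p [471.4 -43.9  80.2] yaw_y -84.55 zax [ 2.1e-03 -4.0e-04 -1.0e+00] F [0.12 0.72 0.52] gap 59.9 gf 0.0 j6 1.31
shift cm [-0.14 -0.05  0.32]
turn -0.15
```

```bash
python3 -m jog '[[[6,0,0,0.3,0],[6,0.6,0,0,0],[6,0.6,0,0,0],[6,0.6,0,0,0],[6,0.4,0,0,0],[6,0.4,0,0,0],[6,0.4,0,0,0],[6,0.4,0,0,0],[6,0.4,0,0,0],[6,0.4,0,0,0]]]'
python3 - <<'E'
from h import *
from station import capture
st();c=capture("scene");cv2.imwrite("pics/s7.png",cv2.resize(c["img"][140:270,220:380],None,fx=4.5,fy=4.5,interpolation=cv2.INTER_CUBIC))
c=capture("wrist");cv2.imwrite("pics/w7.png",c["img"])
E
```

```text
t: 20.45
ee_pos: [512.5, -39.9, 75.8]
eef_rot: [[0.995, 0.095, -0.001], [0.095, -0.995, -0.0], [-0.001, -0.0, -1.0]]
wrist_force: [-2.7, -0.6, 2.4]
finger_gap: 60.2
grasp_force: 1.4
t 20.45 p [512.5 -39.9  75.8] yaw_y -84.55 zax [-1.4e-03 -1.0e-04 -1.0e+00] F [-2.73 -0.63  2.38] gap 60.2 gf 1.4 j6 1.33
```

View pics/w7.png

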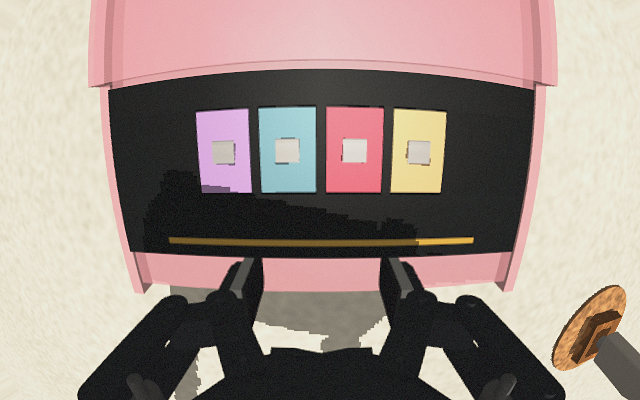

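The fingertips meet the palette's front edge at (250,258) and (392,258), square with it and centred. I'll push on.

```bash
python3 -m jog '[[[6,0.4,0,-0.1,0],[6,0.5,0,0,0],[6,0.5,0,0,0],[6,0.5,0,0,0],[6,0.5,0,0,0],[6,0.5,0,0,0],[6,0.5,0,0,0],[6,0.4,0,0,0],[6,0.4,0,0,0],[6,0.4,0,0,0]]]'
python3 - <<'E'
from h import *
from station import capture
p,R=st();print("X",p[:2]@[.9952,.0976])
E
```

```text
t: 21.38
ee_pos: [558.7, -35.4, 76.8]
eef_rot: [[0.995, 0.095, -0.0], [0.095, -0.995, 0.0], [-0.0, -0.0, -1.0]]
wrist_force: [-0.8, -0.3, -1.0]
finger_gap: 59.5
grasp_force: 0.6
t 21.38 p [558.7 -35.4  76.8] yaw_y -84.55 zax [-2.e-04  0.e+00 -1.e+00] F [-0.82 -0.28 -0.96] gap 59.5 gf 0.6 j6 1.35
X 552.5584058180476
```

Light force, so about 17 mm remain. I'll go slowly now and watch for the stop.

```bash
python3 -m jog '[[[6,0.2,0,0,0],[6,0.2,0,0,0],[6,0.2,0,0,0],[6,0.2,0,0,0],[6,0.2,0,0,0],[6,0.1,0,0,0],[6,0.1,0,0,0],[6,0.1,0,0,0],[6,0.1,0,0,0],[6,0,0,0,0]]]'
python3 - <<'E'
from h import *
p,R=st();print("X",p[:2]@[.9952,.0976])
E
```

```text
t: 22.22
ee_pos: [572.4, -34.1, 76.9]
eef_rot: [[0.995, 0.095, 0.0], [0.095, -0.995, 0.0], [0.0, -0.0, -1.0]]
wrist_force: [-0.7, -0.1, -0.6]
finger_gap: 60.2
grasp_force: 0.3
t 22.22 p [572.4 -34.1  76.9] yaw_y -84.55 zax [ 3.e-04  0.e+00 -1.e+00] F [-0.7  -0.1  -0.61] gap 60.2 gf 0.3 j6 1.36
X 566.3719213834992
```

```bash
python3 -m jog '[[[6,0.05,0,0,0],[6,0.05,0,0,0],[6,0.05,0,0,0],[6,0.05,0,0,0],[6,0.05,0,0,0],[6,0,0,0,0],[6,0,0,0,0],[6,0,0,0,0],[6,0,0,0,0],[6,0,0,0,0]]]'
python3 - <<'E'
from h import *
p,R=st();print("X",p[:2]@[.9952,.0976])
E
```

```text
t: 23.05
ee_pos: [574.8, -33.9, 76.9]
eef_rot: [[0.995, 0.095, 0.0], [0.095, -0.995, 0.0], [0.0, 0.0, -1.0]]
wrist_force: [0.0, -0.3, -0.5]
finger_gap: 59.8
grasp_force: 0.4
t 23.05 p [574.8 -33.9  76.9] yaw_y -84.55 zax [ 3.e-04  0.e+00 -1.e+00] F [ 0.05 -0.34 -0.47] gap 59.8 gf 0.4 j6 1.36
X 568.7625958727646
```

```bash
for i in 1; do python3 -m jog '[[[6,0.03,0,0,0],[6,0.03,0,0,0],[6,0.03,0,0,0],[6,0.03,0,0,0],[6,0.03,0,0,0],[6,0,0,0,0],[6,0,0,0,0],[6,0,0,0,0],[6,0,0,0,0],[6,0,0,0,0]]]'; done
python3 - <<'E'
from h import *
from station import capture
p,R=st();print("X",p[:2]@[.9952,.0976])
c=capture("wrist");P,C,U=fcloud(c);np.savez("w8.npz",**c)
a=np.radians(5.6);X=P[:,:2]@[np.cos(a),np.sin(a)];Y=P[:,:2]@[-np.sin(a),np.cos(a)]
hsv=cv2.cvtColor(c["img"],cv2.COLOR_BGR2HSV)[U[:,1],U[:,0]].astype(int)
roof=(P[:,2]>22)&(P[:,2]<28)&((hsv[:,0]>165)|(hsv[:,0]<4))&(hsv[:,1]>40)
for y in(-170,-150,-40,-20):
    k=abs(Y-y)<4
    q=k&(hsv[:,2]<70)&(P[:,2]>14)&(P[:,2]<22);print(y,q.sum(),"front",np.percentile(X[q],2).round(1) if q.sum() else 0,"roof",np.percentile(X[roof&k],1).round(1))
cv2.imwrite("pics/w8.png",c["img"])
E
```

```text
t: 23.88
ee_pos: [575.8, -33.9, 76.9]
eef_rot: [[0.995, 0.095, -0.001], [0.095, -0.995, -0.0], [-0.001, 0.0, -1.0]]
wrist_force: [-6.3, -0.8, 2.7]
finger_gap: 60.2
grasp_force: 2.6
t 23.88 p [575.8 -33.9  76.9] yaw_y -84.54 zax [-1.4e-03 -3.0e-04 -1.0e+00] F [-6.32 -0.83  2.72] gap 60.2 gf 2.6 j6 1.36
X 569.712411288855
-170 518 front 581.8 roof 605.8
-150 511 front 581.7 roof 606.0
-40 546 front 581.8 roof 605.4
-20 478 front 581.7 roof 605.5
```

View pics/w8.png

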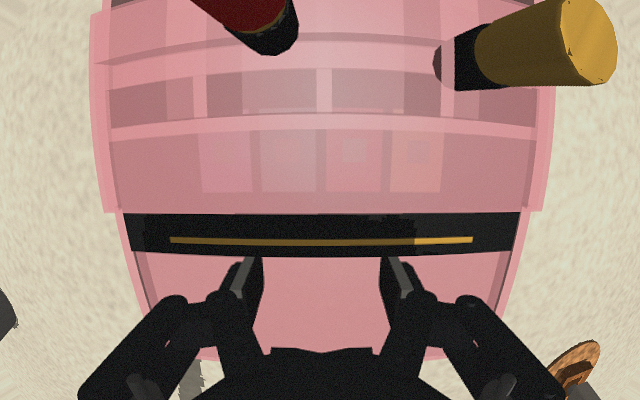

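The palette is inside the slot, with its lip (rows 213 to 255) measuring 24 mm and the force rising against the stop. One small firm nudge will confirm it, and then I'll back off and up.

```bash
python3 -m jog '[[[6,0.05,0,0,0],[6,0.05,0,0,0],[6,0,0,0,0],[6,0,0,0,0],[6,0,0,0,0],[6,0,0,0,0],[6,0,0,0,0],[6,0,0,0,0],[6,0,0,0,0],[6,0,0,0,0]]]'
python3 -m jog '[[[6,-0.5,0,0,0],[6,-1,0,0,0],[6,-2,0,0,0],[6,-2,0,0,0],[6,-1,0,-1,0],[6,0,0,-3,0],[6,0,0,-3,0],[6,0,0,-3,0],[6,0,0,-3,0],[6,0,0,0,0]]]'
python3 - <<'E'
from h import *
from station import capture
p,R=st()
c=capture("wrist");P,C,U=fcloud(c)
a=np.radians(5.6);X=P[:,:2]@[np.cos(a),np.sin(a)];Y=P[:,:2]@[-np.sin(a),np.cos(a)]
hsv=cv2.cvtColor(c["img"],cv2.COLOR_BGR2HSV)[U[:,1],U[:,0]].astype(int)
roof=(P[:,2]>22)&(P[:,2]<28)&((hsv[:,0]>165)|(hsv[:,0]<4))&(hsv[:,1]>40)
for y in(-170,-150,-40,-20):
    k=abs(Y-y)<4
    q=k&(hsv[:,2]<70)&(P[:,2]>14)&(P[:,2]<22);print(y,"front",np.percentile(X[q],2).round(1) if q.sum() else 0,"roof",np.percentile(X[roof&k],1).round(1))
c=capture("scene");cv2.imwrite("pics/s9.png",cv2.resize(c["img"][100:300,130:480],None,fx=2.2,fy=2.2,interpolation=cv2.INTER_CUBIC))
E
```

```text
t: 24.77
ee_pos: [576.2, -34.0, 76.9]
eef_rot: [[0.995, 0.095, -0.003], [0.095, -0.995, -0.001], [-0.003, 0.0, -1.0]]
wrist_force: [-8.8, -1.6, 4.6]
finger_gap: 60.2
grasp_force: 4.3
t: 25.6
ee_pos: [514.9, -40.0, 214.9]
eef_rot: [[0.995, 0.095, 0.013], [0.095, -0.995, -0.002], [0.013, 0.003, -1.0]]
wrist_force: [0.3, 0.2, 0.7]
finger_gap: 60.2
grasp_force: 0.0
t 25.6 p [514.9 -40.  214.9] yaw_y -84.55 zax [ 0.0134 -0.0016 -0.9999] F [0.28 0.19 0.69] gap 60.2 gf 0.0 j6 1.33
-170 front 582.3 roof 605.8
-150 front 582.2 roof 605.7
-40 front 582.1 roof 605.6
-20 front 582.1 roof 605.6
```

View pics/s9.png

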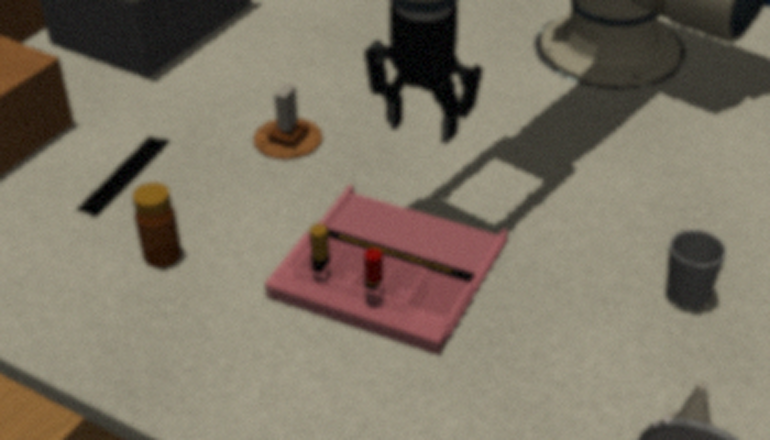

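The block stands on its coaster at (287,115), the palette is home with its lip showing at (400,255), the bystanders are unmoved, and the gripper is clear.

```bash
python3 -c "
from station import order
print(order.sign_off())"
```

```text
the job is handed in; nothing more can be done
None
```

The job is handed in at about 26 s: all four cassettes are flush, the block is upright on its coaster, and the palette is fully home with its lip out 24 mm and nothing else moved.

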